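# Third hand at the photometer: open the cover and press the detector home

## Robot

A 6-joint arm with a two-finger parallel gripper is mounted at the origin on the work surface. World frame = base frame: x ahead of the robot, y to its left, z up, the work surface at z = 0. Lengths are in mm, angles in rad, forces in N, time in s.
With the tool pointing down it reaches from about 350 to 725 mm from the base axis. Payload 6 kg.
Tool frame: the origin (TCP) lies midway between the tips of the shut fingers; the grasp point (between the pads) lies 19 mm behind it; y points along the fingers, z is the direction in which the jaws open and shut, and the axes are right-handed (so a half turn about y gives the same grasp; the last joint's range is limited). The gripper opens to 85 mm and grips with 20 to 120 N. Pads are 22 mm wide; open, the fingers measure 114 mm over their backs; the gripper's body (76 mm by 85 mm) begins 54 mm behind the grasp point. The pads swing forward as they close: fully open they stand 13 mm farther back than shut.
Start: joints at [0.334, 0.04, 0.085, 0, -1.615, -0.334], TCP at [599.978, 0.018, 231.261] pointing down, gripper open.
Joint ranges: [-2.56, 2.56], [-1.29, 2.01], [-1.08, 1.49], [-3.29, 1.98], [-2.81, -0.18], [-2.99, 2.99]. Speed limits (rad/s): [2.57, 2.57, 3.01, 3.14, 3.14, 3.14].

## Interface

Orientations are given as a 3x3 rotation matrix whose columns are the frame's x, y, z axes.
In Python, from plant import bot, grab_frame, camera_params gives the robot as it stands.
- The arm moves only by the tool arm_command, never from a script. Its argument "rows" is a list of rows, each a list of 3 entries, a list of its own where there are three numbers: the turn, a rotation vector about the tool's x, y, z in degrees, then the shift along the tool's x, y, z in m, then the finger opening in m, from 0 to 0.0854. In form: [[[ax, ay, az], [dx, dy, dz], fingers], ...]. A call has 1 to 8 rows; each row is the pose to reach, as a shift and turn from the pose measured when the call began, along the tool's axes at that moment; what a row does not reach only later rows make up. A row lasts 1/8 s, in which the tool goes at most 62.5 mm and 10.7 degrees, less where a joint would pass 70% of its speed; a pose out of reach is approached as far as the arm can. A call with a gripper value outside its range is refused whole. The fingers move at their own pace and stop on an object; "force" is the grip in N (left out, the last holds). Time passes only in rows, so rows that repeat a pose let the fingers close. It gives the time, the measured TCP pose, the force and the opening at its end, in the units of the state.
- bot.read_state(): the state, without advancing time (a new reading comes with each control period).
- grab_frame(name): name is "scene" or "side" or "wrist"; returns (picture, depth): 384x512x3 uint8, blue, green, red; 384x512 float32, mm along the optical axis (not along the pixel's ray), 0 where there is no reading.
- camera_params(name): a dict with "fx", "fy", "cx", "cy" (pixels), "rvec" (rotation vector, rad) and "tvec" (3), from world to camera coordinates, as OpenCV has them. Camera axes: x right, y down, z forward; pixel columns grow to the right and rows downward; lengths in mm; the calibration is good to about 2 mm. The wrist camera is an equidistant fisheye: a pixel r from the principal point sees the ray r / f radians off the axis. A picture is of the moment at which its call begins: read the wrist's pose just before it. camera_params takes no time and is no camera call; for the wrist camera it gives the pose at the moment of the call.
- bot.finish_job(): hands the job in, once; it reports no verdict.
The state is a dict: "time": time; "qpos": joint angles; "joint_vel": joint speeds; "effort": joint torques, N m; "ee_pos": TCP position; "eef_rot": TCP orientation; "ft_force": force on the tool from outside, world axes, zero at the start; "torque": the same for the moment, N m; "width": finger opening in mm.
Only numpy, scipy, OpenCV 4.12 (cv2) and the standard library are available. Lean on these libraries where they do the work, as an engineer would, in place of code of your own. Each camera call takes 0.05 s, during which the arm holds its last target. There are 200 camera calls.

## Task

Swing the smoked cover of the photometer open by its handle, carrying it gently all the way onto its stop and leaving it resting there. Then slide the black finned detector module along its guide rails against the rubber seal of the flow-cell block and keep it pressed there, flat on the deck, with a steady push of about 10 N, so that a colleague can tighten the thumbscrews: finish while still holding it pressed, without ever squeezing the seal hard. Leave the bottle, the jar, the screwdriver and the cup rack alone.

Things in the scene. Friction and masses are not known exactly. Their poses are not given: they have to be found in the camera images.
- unit: The photometer unit, fixed: white case 320 (x) x 290 (y) x 60 mm high, origin on the table under the middle of the bay, case from 100 mm right to 190 mm left of it. x = along the guide rails towards the seal, y = towards the hinge, z up. Its flat deck is 60 mm above the table. Small steel blocks 30 mm high stand on it at x = 34 to 96, y = 54 to 74 mm; two stop brackets 75 mm high at y = 167 mm.
- lane (a point): Point on the deck between the two guide rails, on the lane's centre line (unit x = 0, y = -15 mm, 60 mm above the table). The rails run along the unit's x axis, 6 mm high, 5 mm wide, 58 mm apart inside. The aluminium flow-cell block (22 x 62 x 46 mm high) stands at x = 78 to 100 mm in line with them, with the seal on its front.
- cover (a joint): Opening angle of the cover, rad: 0 closed, 1.83 open on its rubber stops (leaning 15 degrees beyond upright, where it stays by its own weight). The hinge is almost free: the cover falls shut when let go below about 1.2 and falls open onto the stop beyond that.
- cover_hinge (a point): Middle of the cover's hinge line, 18 mm above the deck on the +y side of the bay. The line runs along the unit's x axis; opening swings the free edge from the -y side up and over towards +y.
- cover_handle (a point): Middle of the cover's handle, moving with it: round metal bar 12 mm thick, 110 mm long, parallel to the hinge line, 45 mm out from the cover's dark free edge (39 mm clear between), 216 mm from the hinge line. Closed, it is 100 mm above the table, 215 mm to the -y side of the hinge and 22 mm above it, only the table below. Cover: smoked clear tray 240 x 170 mm, top 58 mm above the deck, 0.33 kg.
- module_center (a point): Centre of the detector module: black block with lengthwise fins on top, 80 (its x) x 50 (y) x 46 mm high, 0.25 to 0.45 kg, standing loose between the guide rails (4 mm play each side) on two slippery white slide strips 2 mm thick, friction about 0.1. Its x axis points to the seal. The point is 25 mm above the deck and 40 mm behind the face that meets the seal.
- seal_face (a point): Centre of the front face of the rubber seal frame, 50 wide x 36 mm high, 26 mm above the deck; moves with the seal.
- seal (a joint): How far the sprung seal has been pushed in, m: 0 free, it yields 0.4 mm per newton (4 mm at 10 N), and meets a hard end at 7 mm.
- green_bottle: Bystander: green reagent bottle, 64 mm across, 165 mm high, origin under its centre, on the table.
- white_jar: Bystander: white jar, 72 mm across, 85 mm high, origin under its centre, on the table.
- driver: Bystander: screwdriver 170 mm long with a blue handle, lying on the table.
- cup_rack: Bystander: grey divided rack 100 x 160 x 35 mm high, origin under its centre, on the table.

How it is judged:
By the outcome, as a careful person would: the job done as asked, in the order asked, and still so for the second after the job is handed in, while the arm keeps its last pose, push and grip.
It also fails if it takes over 70 s, if anything falls off the work surface, if the arm or the gripper's body presses on something with over 40 N, if the wrist force passes 120 N, or if a joint passes its speed limit or range.

## Working session

There is one attempt and no reset: what is moved stays moved. The work goes in short steps, Python scripts to look and compute and a tool call to move; the robot and the scene stay as the last step left them, time stands still between calls to the robot, and variables do not carry over. Pictures are saved under pics/ and viewed, about 8 in all and at most 12, crops included, and the job is handed in when it is done.

Besides the shell and the picture viewer there is one more tool, called after "Emit:" by a JSON object that holds its "name" and its "arguments", one argument or row to a line. arm_command: Moves the arm, as the interface text tells. Its arguments: {"type":"object","properties":{"rows":{"type":"array","items":{"type":"array"}},"force":{"type":"number"}},"required":["rows"]}

```bash
ls; mkdir -p pics
cat > h.py <<'E'
import numpy as np, cv2
from plant import bot, grab_frame, camera_params
def cam(n):
    p=camera_params(n);R=cv2.Rodrigues(np.array(p['rvec'],float))[0];return p,R,np.array(p['tvec'],float).ravel()
def cloud(n,d):
    p,R,t=cam(n);v,u=np.mgrid[:384,:512]
    c=np.stack([(u-p['cx'])/p['fx']*d,(v-p['cy'])/p['fy']*d,d],-1)
    return (c-t)@R   # world
E
python3 - <<'E'
from h import *
for n in('scene','side'):
    im,d=grab_frame(n);cv2.imwrite(f'pics/{n}0.png',im);np.save(f'{n}0.npy',d);p,R,t=cam(n);print(n,(-R.T@t).round(),p['fx'])
s=bot.read_state();print(s)
E
```

```text
pics
scene [ 887. -523. 1112.] 452.83848192534236
side [-74. 810. 696.] 367.4885702268365
{'time': 0.1, 'qpos': array([ 3.33689002e-01,  4.07539409e-02,  8.39430779e-02, -4.12518423e-04,
       -1.61552151e+00, -3.33680837e-01]), 'joint_vel': array([ 0.00091304,  0.00079159,  0.00192711,  0.00155994, -0.00040307,
        0.00101128]), 'effort': array([-5.15327309e-03, -3.69345725e+01,  3.48282552e+01,  6.95181236e+00,
       -4.58455834e-03,  1.14540936e-05]), 'ee_pos': array([5.99706485e+02, 6.90701871e-02, 2.30394494e+02]), 'eef_rot': array([[-2.63820913e-05, -1.58629447e-03, -9.99998741e-01],
       [ 9.99999993e-01, -1.13727504e-04, -2.62017188e-05],
       [-1.13685797e-04, -9.99998735e-01,  1.58629746e-03]]), 'ft_force': array([0.45776216, 0.09060816, 0.30941557]), 'torque': array([ 0.01123379, -0.03296361, -0.01052665]), 'width': 85.49901924124599}
```

View pics/scene0.png

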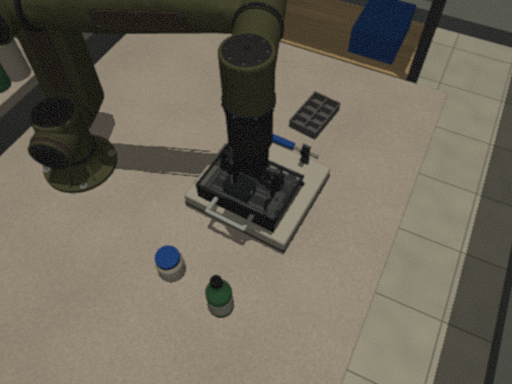

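View pics/side0.png

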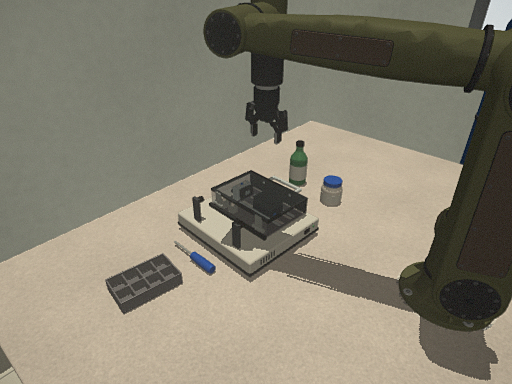

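Scene: the unit is at about (260,190) px, with the handle bar around (230,215), the jar at (168,262) and the bottle at (219,295). The stop brackets and hinge are on the far side. Side view: the brackets are at (197,208) and (237,233), with the screwdriver and rack beyond them.

Run:
```python
from h import *
P=[]
for n in('scene','side'):
    im=cv2.imread(f'pics/{n}0.png');d=np.load(f'{n}0.npy');w=cloud(n,d)
    b=im.astype(int)
    m=(d>0)&(w[...,2]>52)&(w[...,2]<68)&(b.min(-1)>90)&(w[...,0]>300)&(w[...,0]<900)&(abs(w[...,1])<350)
    k,l,st,c=cv2.connectedComponentsWithStats(m.astype(np.uint8))
    i=1+st[1:,4].argmax();q=w[m];print(n,m.sum(),st[1:,:].tolist()[:8],np.median(q[:,2]))
    print(cv2.minAreaRect(q[:,:2].astype(np.float32)));print(cv2.boxPoints(cv2.minAreaRect(q[:,:2].astype(np.float32))))
    P.append(q)
q=np.vstack(P)[:,:2].astype(np.float32);r=cv2.minAreaRect(q);print('both',r,cv2.boxPoints(r))
im=cv2.imread('pics/scene0.png')[130:320,130:350];a=cv2.resize(im,None,fx=3.6,fy=3,interpolation=3)
cv2.imwrite('pics/c1.png',cv2.convertScaleAbs(a,alpha=1.5,beta=15))
```

```text
scene 2478 [[224, 141, 4, 3, 7], [260, 143, 70, 102, 2096], [220, 145, 4, 4, 5], [217, 150, 3, 3, 3], [184, 165, 26, 42, 253], [216, 207, 9, 7, 44], [211, 208, 1, 1, 1], [181, 255, 1, 1, 1]] 59.9244277678076
((534.5060424804688, 34.761505126953125), (509.6537170410156, 322.5511779785156), 86.43439483642578)
[[ 357.69464 -209.54211]
 [ 679.6214  -229.60202]
 [ 711.31744  279.06512]
 [ 389.3907   299.12503]]
side 2451 [[291, 168, 14, 6, 48], [306, 168, 1, 4, 4], [322, 184, 21, 10, 94], [178, 197, 141, 69, 2288], [222, 198, 1, 1, 1], [302, 216, 1, 1, 1], [297, 219, 1, 1, 1], [289, 224, 1, 1, 1]] 58.935978241168705
((532.7730712890625, 38.61766052246094), (505.04241943359375, 319.2107849121094), 86.00857543945312)
[[ 355.97754 -202.18138]
 [ 674.41406 -224.40074]
 [ 709.5686   279.4167 ]
 [ 391.13208  301.63605]]
both ((534.531982421875, 35.17767333984375), (510.4876403808594, 322.5511779785156), 86.43439483642578) [[ 357.69464 -209.5421 ]
 [ 679.6214  -229.602  ]
 [ 711.3693   279.89746]
 [ 389.44257  299.95734]]
```

View pics/c1.png

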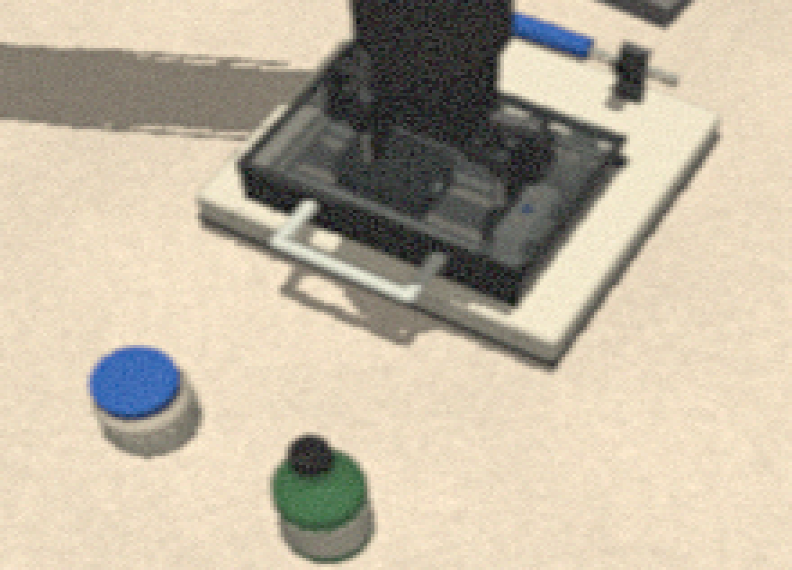

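Run:
```python
from h import *
P=[]
for n in('scene','side'):
    im=cv2.imread(f'pics/{n}0.png');d=np.load(f'{n}0.npy');w=cloud(n,d)
    m=(d>0)&(w[...,2]>53)&(w[...,2]<66)&(im.min(-1)>90)&(w[...,0]>380)&(w[...,0]<800)&(w[...,1]>-140)&(w[...,1]<280)
    k,l,st,c=cv2.connectedComponentsWithStats(m.astype(np.uint8))
    for i in range(1,k):
        if st[i,4]<40:m[l==i]=0
    q=w[m];r=cv2.minAreaRect(q[:,:2].astype(np.float32));print(n,r,np.median(q[:,2]),cv2.boxPoints(r).round(1).tolist());P.append(q)
q=np.vstack(P)[:,:2].astype(np.float32);r=cv2.minAreaRect(q);print(r,cv2.boxPoints(r))
# handle candidates: project back on plane z=100
p,R,t=cam('scene')
def ray(u,v,z):
    dd=R.T@np.array([(u-p['cx'])/p['fx'],(v-p['cy'])/p['fy'],1]);c=-R.T@t;return c+dd*(z-c[2])/dd[2]
for u,v in((207.5,209.5),(244.5,228)):print(ray(u,v,100))
d=np.load('scene0.npy');w=cloud('scene',d);im=cv2.imread('pics/scene0.png')
m=(w[...,2]>85)&(w[...,2]<112)&(w[...,0]>380)&(w[...,0]<800)&(w[...,1]>-220)&(w[...,1]<40)&(im.min(-1)>95)&(d>0)
q=w[m];print(len(q));print(q.round().astype(int).tolist()[:120])
```

```text
scene ((542.7982177734375, 141.28334045410156), (288.99853515625, 319.2482604980469), 86.43439483642578) 59.960161915580954 [[374.5, 7.0], [693.0999755859375, -12.899999618530273], [711.0999755859375, 275.6000061035156], [392.5, 295.3999938964844]]
side ((543.8501586914062, 145.11256408691406), (269.6126708984375, 327.5393981933594), 89.99978637695312) 59.07510162544191 [[380.1000061035156, 10.300000190734863], [707.5999755859375, 10.300000190734863], [707.5999755859375, 279.8999938964844], [380.1000061035156, 279.8999938964844]]
((541.6627197265625, 141.9268035888672), (291.1723327636719, 321.9629211425781), 86.68688201904297) [[372.53653    5.887512]
 [693.9613   -12.719574]
 [710.78894  277.9661  ]
 [389.36414  296.57318 ]]
[477.77939815 -25.47825468 100.        ]
[590.76983118 -32.73658685 100.        ]
247
[[416, 19, 97], [415, 20, 91], [479, 14, 107], [482, 14, 108], [478, 10, 107], [480, 11, 106], [481, 15, 102], [477, 6, 106], [479, 8, 105], [482, 9, 105], [483, 12, 102], [476, 2, 106], [478, 4, 105], [480, 6, 104], [482, 7, 103], [484, 10, 101], [479, -2, 109], [479, 2, 104]
[... 1019 characters left out ...]
07], [495, -31, 108], [498, -30, 108], [499, -28, 106], [499, -23, 99], [487, -34, 102], [491, -35, 106], [493, -33, 105], [496, -33, 107], [500, -33, 109], [501, -31, 108], [502, -28, 104], [505, -28, 106], [493, -34, 101], [498, -36, 107], [501, -35, 108], [503, -34, 107], [504, -32, 105], [508, -32, 108], [510, -31, 109], [511, -27, 104], [512, -25, 102], [499, -34, 101], [503, -35, 104], [506, -34, 105], [508, -33, 105], [510, -32, 105], [514, -32, 108], [516, -30, 107], [519, -31, 109], [519, -26, 103], [510, -36, 105], [512, -34, 105], [516, -36, 109], [516, -31, 103], [519, -32, 106], [521, -30, 106], [523, -28, 103], [512, -35, 102], [516, -37, 106], [518, -35, 105], [520, -33, 104]]
```

Emit:
{"name": "arm_command", "arguments": {
  "rows": [
    [[0,-10.5,0],[-0.029,0.04,0.065],0.035],
    [[0,-21,0],[-0.029,0.04,0.065],0.035],
    [[0,-31.5,0],[-0.029,0.04,0.065],0.035],
    [[0,-42,0],[-0.029,0.04,0.065],0.035],
    [[0,-52.5,0],[-0.029,0.04,0.065],0.035],
    [[0,-63,0],[-0.029,0.04,0.065],0.035],
    [[0,-73.5,0],[-0.029,0.04,0.065],0.035],
    [[0,-84,0],[-0.029,0.04,0.065],0.035]
  ],
  "force": 25
}}

```text
time: 1.1
ee_pos: [534.4, -28.9, 190.0]
eef_rot: [[-0.995, -0.002, -0.098], [0.098, -0.0, -0.995], [0.002, -1.0, 0.0]]
ft_force: [-0.3, 0.5, 0.6]
width: 35.3
```

Run:
```python
from h import *
s=bot.read_state();print(s['time'],s['ee_pos'].round(1),s['eef_rot'].round(3).tolist(),s['qpos'].round(2),s['ft_force'].round(1),s['width'])
n='scene';im,d=grab_frame(n);p,R,t=cam('wrist');iw,dw=grab_frame('wrist')
cv2.imwrite('pics/s1.png',im);cv2.imwrite('pics/w1.png',iw);np.save('scene1.npy',d);np.save('w1.npy',dw)
cv2.imwrite('pics/v1.png',np.hstack([cv2.convertScaleAbs(iw,alpha=1.4)[:,:400],cv2.resize(im[130:260,170:340],(400,384))]))
print(camera_params('wrist'))
```

```text
1.1 [534.4 -28.9 190. ] [[-0.995, -0.002, -0.098], [0.098, -0.0, -0.995], [0.002, -1.0, 0.0]] [ 0.32 -0.13 -0.16 -0.   -1.55  1.15] [-0.3  0.5  0.6] 35.292228127583265
{'fx': 297.3186396354542, 'fy': 297.3186396354542, 'cx': 256.1647554996109, 'cy': 198.22990521539057, 'rvec': array([-1.95421455,  2.16795092,  0.33171753]), 'tvec': array([ 27.52671719, 483.40139545, 501.23852315])}
```

View pics/v1.png

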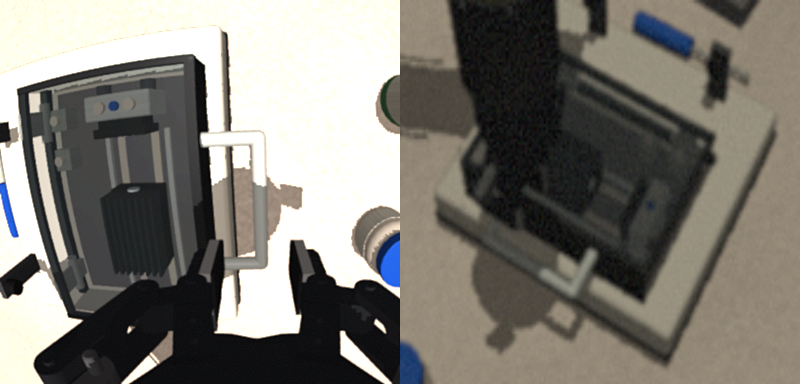

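Wrist view: the handle runs along column 258 from row 135 to row 265, centred between the fingers at 212 and 297. The module is at (138,230), and the seal is at the top, near (127,128).

```bash
cat >> h.py <<'E'
def wray(p,u,v,z):
    R=cv2.Rodrigues(p['rvec'])[0];t=p['tvec'];a=np.array([u-p['cx'],v-p['cy']]);r=np.hypot(*a);th=r/p['fx']
    d=R.T@np.array([*(np.sin(th)*a/r),np.cos(th)]);c=-R.T@t;return c+d*(z-c[2])/d[2]
yaw=np.deg2rad(-3.57);X=np.array([np.cos(yaw),np.sin(yaw)]);Y=np.array([-X[1],X[0]]);O=np.array([540.,96.4])
def unit(w):w=np.asarray(w)[:2]-O;return np.array([w@X,w@Y])
E
python3 - <<'E'
from h import *
p=camera_params('wrist')
for nm,u,v,z in(('h',262,140,100),('h',261,200,100),('h',260,260,100),('corner',223,27,60),('edge',236,270,60),('modtopfront',117,184,108),('modtopfrontR',169,186,108),('modrearL',105,268,108),('modrearR',166,275,108),('sealblk',84,120,106),('sealblkR',163,113,106),('railtop',174,130,66),('railbot',184,280,66)):
    w=wray(p,u,v,z);print(nm,w.round(1),unit(w).round(1))
E
```

```text
h [585.2 -37.6 100. ] [  53.5 -130.9]
h [536.2 -31.9 100. ] [   4.2 -128.3]
h [480.2 -25.5 100. ] [ -52.1 -125.4]
corner [690.4 -13.8  60. ] [ 157.  -100.6]
edge [448.    2.8  60. ] [-86.  -99.1]
modtopfront [565.3  87.2 108. ] [25.8 -7.6]
modtopfrontR [558.2  40.5 108. ] [ 21.6 -54.6]
modrearL [485.3 124.6 108. ] [-56.3  24.7]
modrearR [475.8  61.5 108. ] [-62.  -38.8]
sealblk [624.3 109.8 106. ] [83.3 18.6]
sealblkR [616.6  36.6 106. ] [ 80.2 -54.9]
railtop [600.4  41.   66. ] [ 63.7 -51.5]
railbot [443.1  60.4  66. ] [-94.5 -41.9]
```

Run:
```python
from h import *
p=camera_params('wrist');im=cv2.imread('pics/w1.png').astype(int)
for v in range(145,262,12):
    g=im[v,235:285].mean(-1).round().astype(int)
    gr=np.diff(g);print(v,g[::2].tolist())
```

```text
145 [141, 138, 143, 151, 147, 149, 149, 109, 121, 170, 197, 217, 226, 204, 177, 148, 208, 211, 205, 196, 199, 202, 203, 203, 201]
157 [198, 195, 205, 206, 200, 194, 198, 176, 100, 165, 193, 212, 226, 208, 182, 150, 195, 203, 205, 207, 210, 208, 199, 202, 203]
169 [97, 95, 92, 94, 95, 106, 127, 116, 107, 156, 189, 208, 224, 211, 184, 149, 185, 210, 206, 208, 204, 204, 203, 207, 204]
181 [101, 99, 101, 102, 105, 105, 103, 99, 96, 130, 182, 205, 219, 213, 189, 157, 96, 101, 155, 210, 209, 200, 203, 209, 208]
193 [99, 99, 98, 98, 99, 100, 104, 101, 99, 83, 93, 100, 102, 105, 97, 88, 90, 102, 101, 104, 102, 99, 101, 101, 101]
205 [80, 102, 103, 103, 102, 102, 101, 100, 101, 85, 93, 99, 102, 103, 97, 89, 88, 98, 98, 99, 100, 98, 102, 158, 162]
217 [55, 101, 102, 105, 105, 104, 98, 97, 100, 89, 90, 99, 101, 104, 99, 89, 90, 105, 106, 103, 99, 98, 111, 204, 206]
229 [29, 99, 104, 103, 102, 103, 98, 97, 103, 95, 87, 97, 100, 103, 99, 91, 87, 104, 101, 99, 108, 205, 205, 201, 207]
241 [26, 84, 105, 102, 102, 103, 101, 99, 105, 96, 84, 96, 100, 103, 100, 91, 120, 202, 206, 206, 208, 206, 207, 209, 209]
253 [41, 44, 100, 99, 100, 108, 184, 187, 192, 206, 106, 93, 100, 102, 102, 92, 109, 204, 197, 201, 212, 210, 209, 210, 208]
```

Run:
```python
from h import *
p=camera_params('wrist')
a,b=wray(p,257.8,145,100),wray(p,260.5,253,100);print(a,b,np.degrees(np.arctan2(*(a-b)[1::-1])))
a=wray(p,258,137,100);b=wray(p,260.5,264,100);print(a,b,(a+b)/2)
```

```text
[581.62587887 -33.92826797 100.        ] [487.25781803 -26.68672205 100.        ] -4.3881210021617605
[587.93239179 -34.73442993 100.        ] [476.01339697 -25.58922016 100.        ] [531.97289438 -30.16182504 100.        ]
```

Emit:
{"name": "arm_command", "arguments": {
  "rows": [
    [[0,-1.6,0],[0.001,0.03,0.001],0.035],
    [[0,-1.6,0],[0.001,0.06,0.001],0.035],
    [[0,-1.6,0],[0.001,0.09,0.001],0.035],
    [[0,-1.6,0],[0.001,0.109,0.001],0.035],
    [[0,-1.6,0],[0.001,0.109,0.001],0.03],
    [[0,-1.6,0],[0.001,0.109,0.001],0.0]
  ],
  "force": 25
}}

```text
time: 1.95
ee_pos: [533.6, -30.5, 82.5]
eef_rot: [[-0.997, -0.001, -0.076], [0.076, -0.002, -0.997], [0.001, -1.0, 0.002]]
ft_force: [-1.2, -25.6, 1.1]
width: 12.9
```

Emit:
{"name": "arm_command", "arguments": {
  "rows": [
    [[0,0,0],[0,0,0],0.0],
    [[0,0,0],[0,0,0],0.0]
  ]
}}

```text
time: 2.2
ee_pos: [533.6, -31.6, 83.6]
eef_rot: [[-0.997, -0.001, -0.077], [0.077, -0.003, -0.997], [0.001, -1.0, 0.003]]
ft_force: [-1.2, -5.4, -1.5]
width: 10.5
```

```bash
cat > arc.py <<'E'
from h import *; import sys
y=np.deg2rad(-4.2);Yh=np.array([-np.sin(y),np.cos(y),0]);T0=np.array([533.6,-31.4,83.3])
s=bot.read_state();R=s['eef_rot']
print(s['ee_pos'].round(1),s['ft_force'].round(1),s['width'].round(1))
d=s['ee_pos']-T0;print('theta now',np.degrees(np.arctan2(22+d[2],215-d@Yh))-5.84,'radius',np.hypot(22+d[2],215-d@Yh))
for th in map(float,sys.argv[1:]):
    f=np.deg2rad(th+5.84);P=T0+Yh*(215-216.1*np.cos(f))+np.array([0,0,216.1*np.sin(f)-22])
    print(th,(R.T@(P-s['ee_pos'])/1e3).round(4).tolist())
E
python3 arc.py 4 8 12 16 20 24 28 32
```

```text
Traceback (most recent call last):
  File "arc.py", line 4, in <module>
    print(s['ee_pos'].round(1),s['ft_force'].round(1),s['width'].round(1))
                                                      ^^^^^^^^^^^^^^^^
AttributeError: 'float' object has no attribute 'round'
```

```bash
sed -i "s/s\['width'\].round(1)/s['width']/" arc.py
python3 arc.py 4 8 12 16 20 24 28 32
```

```text
[533.6 -31.6  83.6] [-1.2 -5.4 -1.5] 10.529947579762048
theta now 0.07831016535826762 radius 216.3613176432101
4.0 [0.0, -0.0146, -0.0022]
8.0 [0.0, -0.0294, -0.0053]
12.0 [0.0001, -0.0439, -0.0093]
16.0 [0.0001, -0.0581, -0.0144]
20.0 [0.0001, -0.072, -0.0205]
24.0 [0.0002, -0.0853, -0.0275]
28.0 [0.0002, -0.0982, -0.0354]
32.0 [0.0003, -0.1104, -0.0442]
```

Emit:
{"name": "arm_command", "arguments": {
  "rows": [
    [[0,0,0],[0,-0.007,-0.001],0],
    [[0,0,0],[0,-0.0146,-0.0022],0],
    [[0,0,0],[0,-0.022,-0.0037],0],
    [[0,0,0],[0,-0.0294,-0.0053],0],
    [[0,0,0],[0,-0.0439,-0.0093],0],
    [[0,0,0],[0,-0.0581,-0.0144],0],
    [[0,0,0],[0,-0.072,-0.0205],0],
    [[0,0,0],[0,-0.0853,-0.0275],0]
  ]
}}

```text
time: 3.2
ee_pos: [535.3, -4.2, 170.3]
eef_rot: [[-0.997, -0.002, -0.077], [0.077, -0.005, -0.997], [0.001, -1.0, 0.005]]
ft_force: [-3.9, -5.4, -0.6]
width: 10.9
```

```bash
python3 arc.py 28 32 36 40 44 48 52 56; python3 -c "
from h import *
im,d=grab_frame('side');cv2.imwrite('pics/side1.png',cv2.resize(im[80:290,150:370],(660,600)))"
```

```text
[535.3  -4.2 170.3] [-3.9 -5.4 -0.6] 10.863973874938242
theta now 24.281358169056784 radius 217.1104673473809
28.0 [-0.0002, -0.0114, -0.0082]
32.0 [-0.0002, -0.0237, -0.017]
36.0 [-0.0001, -0.0353, -0.0266]
40.0 [-0.0, -0.0463, -0.037]
44.0 [0.0, -0.0564, -0.0482]
48.0 [0.0001, -0.0658, -0.06]
52.0 [0.0002, -0.0743, -0.0724]
56.0 [0.0002, -0.082, -0.0854]
```

View pics/side1.png

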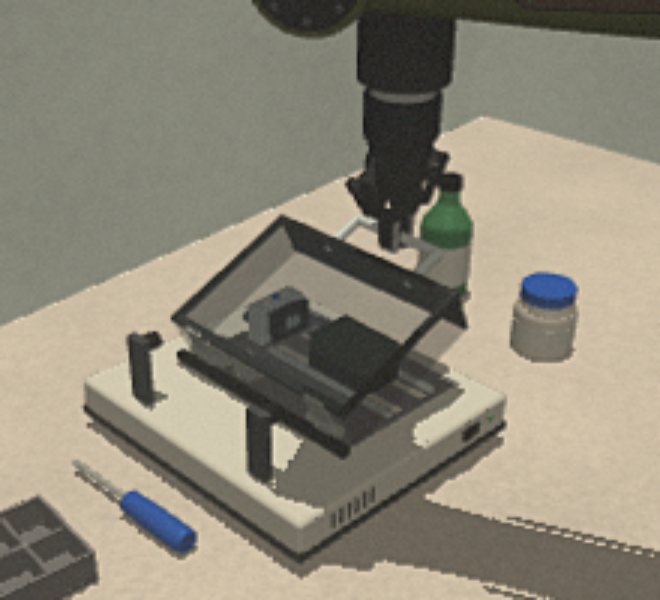

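The cover follows the handle. It is raised about 24°, with the bar held at (400,240) px.

Emit:
{"name": "arm_command", "arguments": {
  "rows": [
    [[0,0,0],[-0.0002,-0.0114,-0.0082],0],
    [[0,0,0],[-0.0002,-0.0237,-0.017],0],
    [[0,0,0],[-0.0001,-0.0353,-0.0266],0],
    [[0,0,0],[0,-0.0463,-0.037],0],
    [[0,0,0],[0,-0.0564,-0.0482],0],
    [[0,0,0],[0.0001,-0.0658,-0.06],0],
    [[0,0,0],[0.0002,-0.0743,-0.0724],0],
    [[0,0,0],[0.0002,-0.082,-0.0854],0]
  ]
}}

```text
time: 4.25
ee_pos: [541.3, 82.2, 256.0]
eef_rot: [[-0.997, -0.0, -0.077], [0.077, -0.004, -0.997], [-0.0, -1.0, 0.004]]
ft_force: [-7.6, -2.3, 3.3]
width: 10.9
```

```bash
python3 arc.py 60 64 68 72 76 79 82 85
```

```text
[541.3  82.2 256. ] [-7.6 -2.3  3.3] 10.873925989892598
theta now 56.70329154496842 radius 219.40992705760192
60.0 [-0.0006, -0.0025, -0.0127]
64.0 [-0.0006, -0.0083, -0.0267]
68.0 [-0.0005, -0.013, -0.041]
72.0 [-0.0005, -0.0168, -0.0556]
76.0 [-0.0004, -0.0195, -0.0704]
79.0 [-0.0004, -0.0208, -0.0817]
82.0 [-0.0003, -0.0216, -0.0929]
85.0 [-0.0003, -0.0218, -0.1043]
```

```bash
sed -i 's/-4\.2/-3.6/' arc.py; python3 arc.py 60 64 68 72 76 79 82 85
```

```text
[541.3  82.2 256. ] [-7.6 -2.3  3.3] 10.873925989892598
theta now 56.70348484278399 radius 219.4095424361644
60.0 [0.0007, -0.0025, -0.0127]
64.0 [0.0009, -0.0083, -0.0266]
68.0 [0.0011, -0.013, -0.041]
72.0 [0.0013, -0.0168, -0.0556]
76.0 [0.0015, -0.0195, -0.0704]
79.0 [0.0017, -0.0208, -0.0816]
82.0 [0.0018, -0.0216, -0.0929]
85.0 [0.002, -0.0218, -0.1042]
```

Emit:
{"name": "arm_command", "arguments": {
  "rows": [
    [[0,0,0],[0.0007,-0.0025,-0.0127],0],
    [[0,0,0],[0.0009,-0.0083,-0.0266],0],
    [[0,0,0],[0.0011,-0.013,-0.041],0],
    [[0,0,0],[0.0013,-0.0168,-0.0556],0],
    [[0,0,0],[0.0015,-0.0195,-0.0704],0],
    [[0,0,0],[0.0017,-0.0208,-0.0816],0],
    [[0,0,0],[0.0018,-0.0216,-0.0929],0],
    [[0,0,0],[0.002,-0.0218,-0.1042],0]
  ]
}}

```text
time: 5.25
ee_pos: [547.7, 187.5, 277.9]
eef_rot: [[-0.997, 0.001, -0.077], [0.077, -0.003, -0.997], [-0.001, -1.0, 0.003]]
ft_force: [2.6, -1.6, 3.8]
width: 11.0
```

```bash
python3 arc.py 87 89 91 93 95 97 99 101
```

```text
[547.7 187.5 277.9] [ 2.6 -1.6  3.8] 10.974524712002054
theta now 85.30252853145078 radius 216.60764260341554
87.0 [0.0004, 0.0007, -0.0064]
89.0 [0.0005, 0.0012, -0.0139]
91.0 [0.0006, 0.0019, -0.0214]
93.0 [0.0007, 0.003, -0.0289]
95.0 [0.0008, 0.0042, -0.0363]
97.0 [0.001, 0.0057, -0.0437]
99.0 [0.0011, 0.0075, -0.051]
101.0 [0.0012, 0.0096, -0.0583]
```

Emit:
{"name": "arm_command", "arguments": {
  "rows": [
    [[0,0,0],[0,0.0007,-0.0064],0],
    [[0,0,0],[0,0.0012,-0.0139],0],
    [[0,0,0],[0,0.0019,-0.0214],0],
    [[0,0,0],[0,0.003,-0.0289],0],
    [[0,0,0],[0,0.0042,-0.0363],0],
    [[0,0,0],[0.0003,0.0057,-0.0437],0],
    [[0,0,0],[0.0004,0.0075,-0.05],0],
    [[0,0,0],[0.0005,0.009,-0.056],0]
  ]
}}

```text
time: 6.25
ee_pos: [551.3, 243.7, 267.9]
eef_rot: [[-0.997, 0.0, -0.077], [0.077, -0.003, -0.997], [-0.0, -1.0, 0.003]]
ft_force: [-1.2, -0.1, -1.8]
width: 10.9
```

```bash
python3 arc.py 101 102 103 104 105 106 107
```

```text
[551.3 243.7 267.9] [-1.2 -0.1 -1.8] 10.947810513178293
theta now 100.51812961804366 radius 215.28280295371954
101.0 [0.0004, -0.0003, -0.002]
102.0 [0.0005, 0.0008, -0.0056]
103.0 [0.0005, 0.002, -0.0092]
104.0 [0.0006, 0.0033, -0.0127]
105.0 [0.0006, 0.0046, -0.0163]
106.0 [0.0007, 0.0059, -0.0198]
107.0 [0.0007, 0.0073, -0.0233]
```

Emit:
{"name": "arm_command", "arguments": {
  "rows": [
    [[0,0,0],[0,0,-0.002],0],
    [[0,0,0],[0,0.0004,-0.0038],0],
    [[0,0,0],[0,0.0008,-0.0056],0],
    [[0,0,0],[0,0.0014,-0.0074],0],
    [[0,0,0],[0,0.002,-0.0092],0],
    [[0,0,0],[0,0.0027,-0.011],0],
    [[0,0,0],[0,0.0033,-0.0127],0],
    [[0,0,0],[0,0.004,-0.0145],0]
  ]
}}

```text
time: 7.25
ee_pos: [552.2, 258.2, 263.5]
eef_rot: [[-0.997, -0.001, -0.076], [0.076, -0.004, -0.997], [0.0, -1.0, 0.004]]
ft_force: [-1.8, -1.6, -5.0]
width: 10.7
```

```bash
python3 arc.py 104.5 105 105.5 106 106.5 107
```

```text
[552.2 258.2 263.5] [-1.8 -1.6 -5. ] 10.662373060272294
theta now 104.55247474824615 radius 215.75084376718308
104.5 [0.0004, -0.0004, 0.0001]
105.0 [0.0004, 0.0003, -0.0017]
105.5 [0.0004, 0.0009, -0.0035]
106.0 [0.0005, 0.0016, -0.0052]
106.5 [0.0005, 0.0023, -0.007]
107.0 [0.0005, 0.003, -0.0087]
```

Emit:
{"name": "arm_command", "arguments": {
  "rows": [
    [[0,0,0],[0,0.0003,-0.001],0],
    [[0,0,0],[0,0.0003,-0.002],0],
    [[0,0,0],[0,0.0006,-0.003],0],
    [[0,0,0],[0,0.0009,-0.004],0],
    [[0,0,0],[0,0.0009,-0.004],0]
  ]
}}

```text
time: 7.88
ee_pos: [552.3, 259.1, 263.2]
eef_rot: [[-0.997, -0.002, -0.079], [0.079, -0.009, -0.997], [0.001, -1.0, 0.009]]
ft_force: [-5.3, -11.7, -2.0]
width: 11.0
```

Emit:
{"name": "arm_command", "arguments": {
  "rows": [
    [[0,0,0],[0,0,0],0],
    [[0,0,0],[0,0,0],0.012],
    [[0,0,0],[0,0,0],0.02],
    [[0,0,0],[0,0,0],0.03],
    [[0,0,0],[0,0,0],0.034],
    [[0,0,0],[0,-0.02,0],0.034],
    [[0,0,0],[0,-0.05,0],0.034],
    [[0,0,0],[0,-0.09,0],0.034]
  ]
}}

```text
time: 8.88
ee_pos: [552.3, 259.9, 353.6]
eef_rot: [[-0.997, -0.003, -0.078], [0.078, -0.01, -0.997], [0.002, -1.0, 0.01]]
ft_force: [0.7, 1.0, 1.2]
width: 33.7
```

Run:
```python
from h import *
s=bot.read_state();print(s['ee_pos'].round(1),s['ft_force'].round(1))
im,d=grab_frame('side');i2,d2=grab_frame('scene');np.save('scene2.npy',d2);cv2.imwrite('pics/scene2.png',i2)
cv2.imwrite('pics/v2.png',np.hstack([cv2.resize(im[100:290,160:340],(400,420)),cv2.resize(i2[100:260,160:340],(400,420))]))
```

```text
[552.3 259.9 353.6] [0.7 1.  1.2]
```

View pics/v2.png

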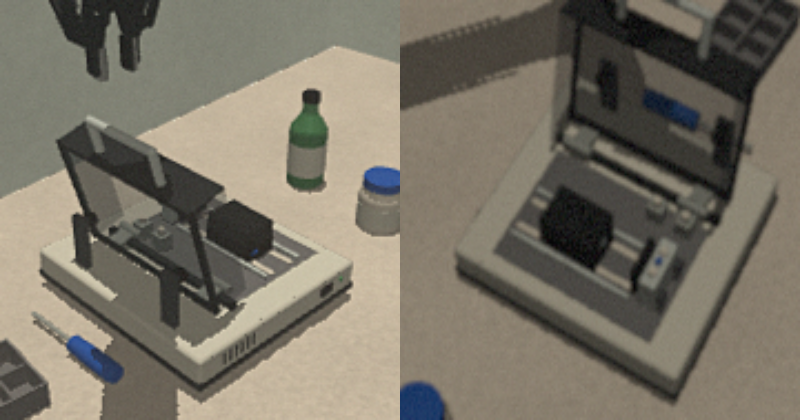

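The cover leans on its stop brackets. The module is clearly visible at (577,225) in the right half, with the seal block at (655,262).

Run:
```python
from h import *
im=cv2.imread('pics/scene2.png');d=np.load('scene2.npy');w=cloud('scene',d)
m=(d>0)&(abs(w[...,2]-60)<6)&(im.min(-1)>85)&(w[...,0]>360)&(w[...,0]<730)&(w[...,1]>-60)&(w[...,1]<300)
k,l,st,c=cv2.connectedComponentsWithStats(m.astype(np.uint8));i=1+st[1:,4].argmax();q=w[l==i]
# lower(-y), left, right edges -> fit
r=cv2.minAreaRect(q[:,:2].astype(np.float32));print(r,cv2.boxPoints(r).tolist(),np.median(q[:,2]))
# bottom edge line fit: for x bins, min y ; right edge: for y bins max x
e=np.array([q[abs(q[:,0]-x)<5][:,1].min() for x in range(400,680,10)]);print('yaw',np.degrees(np.arctan(np.polyfit(range(400,680,10),e,1)[0])))
e=np.array([q[abs(q[:,1]-y)<5][:,0].max() for y in range(10,270,10)]);print('yaw',-np.degrees(np.arctan(np.polyfit(range(10,270,10),e,1)[0])))
u=(w[...,:2]-O);ux=u@X;uy=u@Y
m=(d>0)&(w[...,2]>96)&(w[...,2]<116)&(abs(uy+15)<45)&(abs(ux)<150)
k,l,st,c=cv2.connectedComponentsWithStats(m.astype(np.uint8))
for i in range(1,k):
    if st[i,4]>20:
        s=l==i;print(st[i].tolist(),[np.percentile(a[s],[3,50,97]).round(1).tolist() for a in(ux,uy,w[...,2])])
        q=np.c_[ux[s],uy[s]].astype(np.float32);print(cv2.minAreaRect(q))
```

```text
((541.7423706054688, 140.88465881347656), (290.3411560058594, 321.13177490234375), 86.55780029296875) [[372.7498779296875, 5.616607666015625], [693.3023071289062, -13.664642333984375], [710.73486328125, 276.1527099609375], [390.18243408203125, 295.4339599609375]] 60.01891468525161
yaw -3.5359383264561117
yaw -3.4962918275576276
[222, 170, 33, 26, 496] [[-63.8, -26.4, 9.4], [-39.3, -16.9, 10.2], [98.5, 106.2, 111.3]]
((-27.47286605834961, -14.19076156616211), (53.140769958496094, 79.1693344116211), 88.24549102783203)
[263, 190, 22, 23, 279] [[63.5, 84.3, 99.1], [-45.3, -16.4, 13.3], [98.1, 104.7, 110.5]]
((80.93634796142578, -15.135215759277344), (63.940711975097656, 37.31668472290039), 89.57864379882812)
```

```bash
cat >> h.py <<'E'
yaw=np.deg2rad(-3.5);X=np.array([np.cos(yaw),np.sin(yaw)]);Y=np.array([-X[1],X[0]]);O=np.array([539.,96.])
def world(x,y,z):return np.array([*(O+x*X+y*Y),z])
def go(*pts):
    s=bot.read_state();R=s['eef_rot']
    print(unit(s['ee_pos']).round(1),s['ee_pos'][2].round(1),'f',(s['ft_force'][:2]@X).round(1),s['ft_force'].round(1),'tilt',np.degrees(R[:2,1]@X).round(2),np.degrees(R[:2,1]@Y).round(2),'yaw',np.degrees(np.arctan2(-R[1,0],-R[0,0])).round(2))
    for p in pts:print(p,(R.T@(world(*p)-s['ee_pos'])/1e3).round(4).tolist())
E
python3 -c "
from h import *
go((-105,-14.5,353),(-105,-14.5,130),(-105,-14.5,82))"
```

```text
[  4.4 164.4] 358.9 f -0.0 [-0.   0.4  0.9] tilt 0.33 -0.26 yaw -4.54
(-105, -14.5, 353) [0.1061, 0.0061, 0.1808]
(-105, -14.5, 130) [0.1074, 0.2291, 0.1798]
(-105, -14.5, 82) [0.1077, 0.2771, 0.1796]
```

Emit:
{"name": "arm_command", "arguments": {
  "rows": [
    [[0,-1,4],[0.02,0,0.04],0],
    [[0,-1,4],[0.05,0,0.085],0],
    [[0,-1,4],[0.08,0,0.13],0],
    [[0,-1,4],[0.107,0.03,0.175],0],
    [[0,-1,4],[0.107,0.08,0.18],0],
    [[0,-1,4],[0.107,0.13,0.18],0],
    [[0,-1,4],[0.107,0.18,0.18],0],
    [[0,-1,4],[0.107,0.22,0.18],0]
  ]
}}

```text
time: 9.98
ee_pos: [433.3, 87.6, 137.0]
eef_rot: [[-0.995, 0.075, -0.062], [0.061, -0.01, -0.998], [-0.075, -0.997, 0.005]]
ft_force: [-0.0, 0.1, 0.1]
width: 0.1
```

Run:
```python
from h import *
go((-105,-14.5,110),(-105,-14.5,82))
p=camera_params('wrist');iw,dw=grab_frame('wrist');i2,d2=grab_frame('side')
print(p['cx'])
cv2.imwrite('pics/v3.png',np.hstack([cv2.convertScaleAbs(iw,alpha=1.4)[:,:440],cv2.resize(i2[100:290,190:370],(360,384))]))
```

```text
[-105.   -14.9] 137.0 f -0.0 [-0.   0.1  0.1] tilt 4.31 -0.28 yaw -3.52
(-105, -14.5, 110) [0.002, 0.0269, -0.0005]
(-105, -14.5, 82) [0.0041, 0.0548, -0.0006]
256.1647554996109
```

View pics/v3.png

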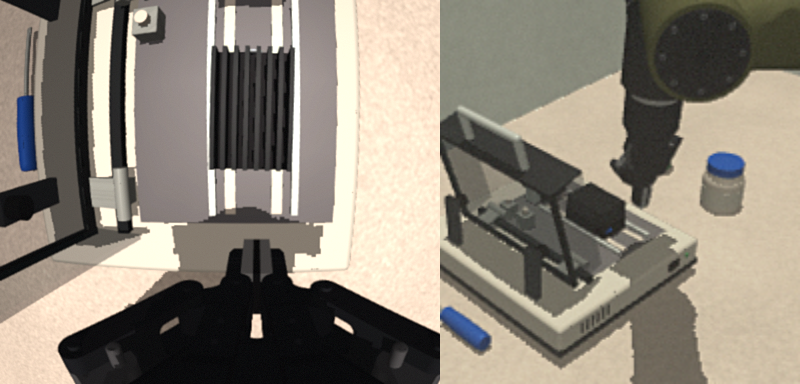

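The wrist view shows the fingers at column 256, in line with the module (212–294) and clear behind it.

Emit:
{"name": "arm_command", "arguments": {
  "rows": [
    [[0,0,0],[0.001,0.015,0],0],
    [[0,0,0],[0.002,0.03,0],0],
    [[0,0,0],[0.003,0.045,0],0],
    [[0,0,0],[0.004,0.0545,0],0],
    [[0,0,0],[0.004,0.0545,0],0]
  ]
}}

```text
time: 10.7
ee_pos: [431.0, 86.1, 79.1]
eef_rot: [[-0.996, 0.068, -0.062], [0.061, -0.013, -0.998], [-0.068, -0.998, 0.009]]
ft_force: [0.1, -0.6, 0.7]
width: 0.1
```

Run:
```python
from h import *
go((-85,-14.5,82),(-75,-14.5,82),(-65,-14.5,82),(-45,-14.5,82))
```

```text
[-107.2  -16.4] 79.1 f 0.1 [ 0.1 -0.6  0.7] tilt 3.92 -0.53 yaw -3.51
(-85, -14.5, 82) [-0.0223, -0.0014, -0.0019]
(-75, -14.5, 82) [-0.0323, -0.0007, -0.0019]
(-65, -14.5, 82) [-0.0423, -0.0, -0.0019]
(-45, -14.5, 82) [-0.0622, 0.0013, -0.002]
```

Emit:
{"name": "arm_command", "arguments": {
  "rows": [
    [[0,0,0],[-0.009,-0.0018,-0.0019],0],
    [[0,0,0],[-0.017,-0.0015,-0.0019],0],
    [[0,0,0],[-0.023,-0.0014,-0.0019],0],
    [[0,0,0],[-0.027,-0.0012,-0.0019],0],
    [[0,0,0],[-0.031,-0.0009,-0.0019],0],
    [[0,0,0],[-0.035,-0.0006,-0.0019],0],
    [[0,0,0],[-0.039,-0.0003,-0.0019],0],
    [[0,0,0],[-0.043,0,-0.0019],0]
  ]
}}

```text
time: 11.7
ee_pos: [474.1, 85.4, 82.0]
eef_rot: [[-0.996, 0.068, -0.062], [0.061, -0.013, -0.998], [-0.068, -0.998, 0.009]]
ft_force: [-1.5, -0.1, 0.3]
width: -0.3
```

Run:
```python
from h import *
go((-60,-14.5,82),(-50,-14.5,82),(-40,-14.5,82),(-35,-14.5,82))
```

```text
[-64.1 -14.5] 82.0 f -1.4 [-1.5 -0.1  0.3] tilt 3.91 -0.53 yaw -3.51
(-60, -14.5, 82) [-0.0041, 0.0003, -0.0]
(-50, -14.5, 82) [-0.0141, 0.0009, -0.0]
(-40, -14.5, 82) [-0.024, 0.0016, -0.0]
(-35, -14.5, 82) [-0.029, 0.002, -0.0]
```

Emit:
{"name": "arm_command", "arguments": {
  "rows": [
    [[0,0,0],[-0.004,0.0003,0],0],
    [[0,0,0],[-0.008,0.0005,0],0],
    [[0,0,0],[-0.012,0.0008,0],0],
    [[0,0,0],[-0.015,0.001,0],0],
    [[0,0,0],[-0.018,0.0012,0],0],
    [[0,0,0],[-0.021,0.0014,0],0],
    [[0,0,0],[-0.023,0.0016,0],0],
    [[0,0,0],[-0.024,0.0016,0],0]
  ]
}}

```text
time: 12.7
ee_pos: [498.2, 83.9, 82.0]
eef_rot: [[-0.996, 0.067, -0.062], [0.061, -0.014, -0.998], [-0.068, -0.998, 0.009]]
ft_force: [-1.4, 0.1, -0.2]
width: -0.2
```

Run:
```python
from h import *
go((-35,-14.5,82),(-30,-14.5,82))
im,d=grab_frame('scene')
w=cloud('scene',d);u=(w[...,:2]-O);ux=u@X;uy=u@Y
m=(d>0)&(w[...,2]>96)&(w[...,2]<112)&(abs(uy+15)<45)&(abs(ux)<150)
cv2.imwrite('pics/s5.png',cv2.resize(im[150:250,200:310],(770,600),interpolation=3))
```

```text
[-40.  -14.6] 82.0 f -1.4 [-1.4  0.1 -0.2] tilt 3.91 -0.54 yaw -3.51
(-35, -14.5, 82) [-0.0049, 0.0003, -0.0001]
(-30, -14.5, 82) [-0.0099, 0.0007, -0.0001]
```

View pics/s5.png

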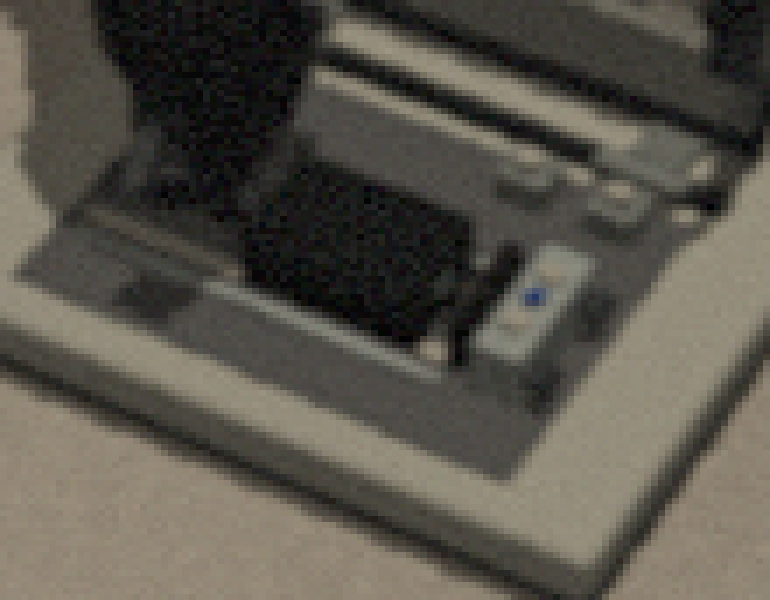

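The module front at (470,250) is closing on the dark seal at (490,300), with roughly 10–15 mm left. I'll go slower from here.

Emit:
{"name": "arm_command", "arguments": {
  "rows": [
    [[0,0,0],[-0.001,0.0001,0],0],
    [[0,0,0],[-0.0025,0.0002,0],0],
    [[0,0,0],[-0.004,0.0003,0],0],
    [[0,0,0],[-0.005,0.0003,0],0],
    [[0,0,0],[-0.006,0.0004,0],0],
    [[0,0,0],[-0.007,0.0005,0],0],
    [[0,0,0],[-0.008,0.0005,0],0],
    [[0,0,0],[-0.008,0.0005,0],0]
  ]
}}

```text
time: 13.75
ee_pos: [506.4, 83.4, 82.0]
eef_rot: [[-0.996, 0.068, -0.062], [0.061, -0.014, -0.998], [-0.068, -0.998, 0.009]]
ft_force: [0.8, -0.3, 0.2]
width: -0.3
```

Emit:
{"name": "arm_command", "arguments": {
  "rows": [
    [[0,0,0],[-0.001,0.0001,0],0],
    [[0,0,0],[-0.002,0.0001,0],0],
    [[0,0,0],[-0.003,0.0002,0],0],
    [[0,0,0],[-0.004,0.0003,0],0],
    [[0,0,0],[-0.005,0.0003,0],0],
    [[0,0,0],[-0.005,0.0003,0],0]
  ]
}}

```text
time: 14.5
ee_pos: [511.5, 83.1, 82.1]
eef_rot: [[-0.996, 0.068, -0.062], [0.061, -0.014, -0.998], [-0.069, -0.998, 0.009]]
ft_force: [0.6, 0.6, -0.2]
width: -0.1
```

Emit:
{"name": "arm_command", "arguments": {
  "rows": [
    [[0,0,0],[-0.0007,0,0],0],
    [[0,0,0],[-0.0014,0.0001,0],0],
    [[0,0,0],[-0.0021,0.0001,0],0],
    [[0,0,0],[-0.0028,0.0002,0],0],
    [[0,0,0],[-0.0035,0.0002,0],0],
    [[0,0,0],[-0.0035,0.0002,0],0]
  ]
}}

```text
time: 15.25
ee_pos: [514.4, 83.0, 82.0]
eef_rot: [[-0.996, 0.066, -0.062], [0.061, -0.014, -0.998], [-0.067, -0.998, 0.009]]
ft_force: [-7.2, 1.5, 3.1]
width: -0.4
```

Emit:
{"name": "arm_command", "arguments": {
  "rows": [
    [[0,0,0],[-0.0006,0,0],0],
    [[0,0,0],[-0.0012,0,0],0],
    [[0,0,0],[-0.0016,0,0],0],
    [[0,0,0],[-0.0016,0,0],0]
  ]
}}

```text
time: 15.75
ee_pos: [515.1, 83.0, 82.1]
eef_rot: [[-0.996, 0.064, -0.062], [0.061, -0.014, -0.998], [-0.065, -0.998, 0.01]]
ft_force: [-8.9, 1.7, 4.3]
width: -0.1
```

Run:
```python
from h import *
go()
im,d=grab_frame('side');i2,_=grab_frame('scene');go();grab_frame('wrist');go()
cv2.imwrite('pics/v6.png',np.hstack([cv2.resize(im[150:260,210:330],(400,400),interpolation=3),cv2.resize(i2[140:250,190:310],(400,400),interpolation=3)]))
```

```text
[-23.1 -14.4] 82.1 f -9.0 [-8.9  1.7  4.3] tilt 3.72 -0.55 yaw -3.5
[-23.1 -14.5] 82.0 f -8.7 [-8.6  1.9  4.5] tilt 3.72 -0.55 yaw -3.5
[-23.1 -14.5] 82.1 f -9.1 [-9.   2.   3.9] tilt 3.72 -0.55 yaw -3.5
```

View pics/v6.png

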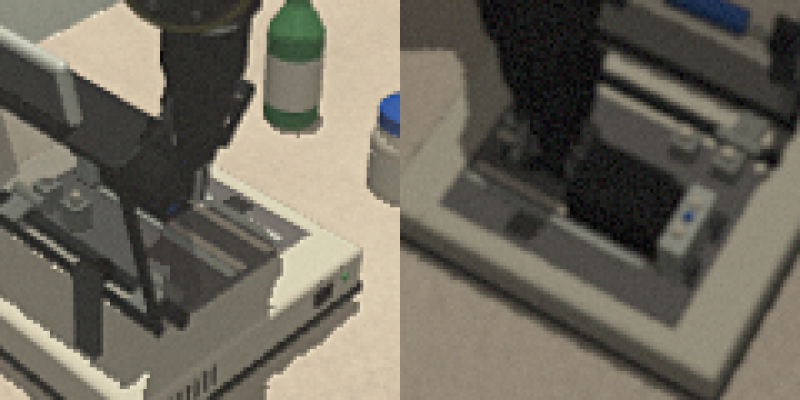

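Emit:
{"name": "arm_command", "arguments": {
  "rows": [
    [[0,0,0],[-0.0011,0,0],0],
    [[0,0,0],[-0.0014,0,0],0],
    [[0,0,0],[-0.0014,0,0],0],
    [[0,0,0],[-0.0014,0,0],0],
    [[0,0,0],[-0.0014,0,0],0],
    [[0,0,0],[-0.0014,0,0],0],
    [[0,0,0],[-0.0014,0,0],0],
    [[0,0,0],[-0.0014,0,0],0]
  ]
}}

```text
time: 16.9
ee_pos: [515.4, 83.0, 82.1]
eef_rot: [[-0.996, 0.062, -0.062], [0.061, -0.014, -0.998], [-0.062, -0.998, 0.01]]
ft_force: [-9.8, 1.7, 5.0]
width: -0.1
```

Run:
```python
from h import *
for i in range(4):
    go();im,d=grab_frame('scene')
w=cloud('scene',d);u=(w[...,:2]-O);ux=u@X;uy=u@Y
m=(d>0)&(w[...,2]>98)&(w[...,2]<116)&(abs(uy+15)<22)
for a in range(-20,100,10):
    k=m&(abs(ux-a)<5);print(a,k.sum(),np.median(w[...,2][k]).round(1) if k.any() else '')
# cover: points of its edge/handle
m=(d>0)&(w[...,2]>270)&(w[...,2]<295)&(abs(ux)<60)&(abs(uy-166)<40);print('handle',m.sum(),[np.median(a[m]).round(1) for a in(ux,uy,w[...,2])])
```

```text
[-22.8 -14.5] 82.1 f -9.9 [-9.8  1.7  5. ] tilt 3.58 -0.57 yaw -3.49
[-22.8 -14.5] 82.1 f -10.0 [-9.9  2.1  4.7] tilt 3.58 -0.57 yaw -3.49
[-22.8 -14.4] 82.0 f -9.9 [-9.8  3.   5. ] tilt 3.57 -0.57 yaw -3.49
[-22.8 -14.5] 82.1 f -10.4 [-10.4   1.5   4.5] tilt 3.58 -0.57 yaw -3.49
-20 22 106.5
-10 38 106.8
0 57 106.1
10 51 105.9
20 53 106.7
30 54 106.4
40 57 106.8
50 53 106.2
60 55 106.7
70 50 103.5
80 41 104.8
90 53 107.7
handle 230 [np.float64(0.1), np.float64(159.1), np.float64(283.5)]
```

```bash
python3 -c "
from h import *
go();print(bot.finish_job())"
```

```text
[-22.8 -14.4] 82.1 f -11.0 [-10.9   2.1   4.2] tilt 3.58 -0.57 yaw -3.49
the job is handed in; nothing more can be done
None
```

The cover is open on its stop, and the job was handed in at about 17 s with the arm still pressing the module against the seal at about 10 N.

- **Cover:** I swung it open by its handle. It touched the stop gently, with about 12 N at contact, then I relaxed the push and let go. The last depth check put the handle near unit y = 159 mm, z = 283 mm. Expected was about 166 and 280 mm, so the cover is still open on its stop.
- **Module:** I slid it along the rails with the closed fingertips. The push settled at 9.9 to 10.4 N, with 11.0 N at the very last reading, and no reading in this stage was above that.
- **Flatness:** The fins' top measured level along its length, at about 106 to 107 mm, so it is flat on the deck.
- **Checks that were less clean:**
  - The fingers also press down on the module with about 4 to 5 N through friction.
  - My first estimate of the unit's angle was off by about half a degree, which gave a brief 8 N side load on the handle until I corrected it.
- **Bystanders:** I did not touch the bottle, jar, screwdriver or cup rack.

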